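Stand the fallen glue bottle on its drip board

TASK

The tall glue bottle with the long pointed nozzle has fallen over on the garage bench. Pick it up and stand it upright on its base in the middle of the square wooden drip board. Leave the other glue bottle, which is still standing, and the small short flask, which may stay lying, where they are.

Things in the scene. Friction and masses are not known exactly. Their poses are not given: they have to be found in the camera images.
- glue_mid (a point): Fallen glue bottle, white, pointed grey nozzle, 190 mm long, 0.2-0.4 kg, lying flat. Flat-sided body 54 mm wide (level, y axis), 40 mm thick (z axis), at full size from the base to 124 mm along it; neck and nozzle beyond. Point: on the bottle's axis, 95 mm from the base (half-way), 20 mm above the bench as it lies. x axis: from base to nozzle (level now, straight up once it stands).
- board_top (a point): The drip board: a plain square of brown wood, 130 x 130 x 9 mm, fixed flat on the bench, empty. This point is the centre of its upper face, 9 mm above the bench; z up, x and y along its edges.
- twin_mid (a point): The other glue bottle, exactly like the fallen one but standing on its base at the far side of the bench; to be left alone. This point is on its upright axis, 95 mm above its base; z is up.
- flask_mid (a point): The small flask: a flat-sided white plastic body 70 x 50 x 30 mm with a grey screw cap 27 mm in diameter and 22 mm long, lying on the bench near the robot; to be left alone. This point is the centre of its body, 15 mm above the bench; x runs along it towards its cap, y across its 50 mm width, z up.
Not all that is in view belongs to the job. What is shaped like the part that bears glue_mid but turquoise is not meant.

How it is judged:
At the end, for the whole second after the job is handed in: The glue bottle stands at rest on its base on the drip board, nozzle up and within 10 degrees of upright, its axis within 30 mm of the board's centre; the other glue bottle still stands and it and the flask are within 30 mm of where they were (angle between glue_mid's own x axis and vertical below 0.175 rad and horizontal distance between glue_mid and board_top below 0.03 m and z of glue_mid in the frame of board_top between 0.085 and 0.105 m and linear speed of glue below 0.03 m/s and angle between twin_mid's own z axis and vertical below 0.175 rad and distance of each of twin_mid, flask_mid from where it was at the start of the episode below 0.03 m); the robot touches nothing.
It fails at once if the standing glue bottle is knocked over or shifted by more than 30 mm (angle between twin_mid's own z axis and vertical above 0.5 rad or distance of twin_mid from where it was at the start of the episode above 0.03 m).
It fails at once if the flask is shifted by more than 30 mm (distance of flask_mid from where it was at the start of the episode above 0.03 m).
It also fails if it takes over 38 s, if anything falls off the work surface, if the arm or the gripper's body presses on something with over 40 N, if the wrist force passes 120 N, or if a joint passes its speed limit or range.

ROBOT

A 6-joint arm with a two-finger parallel gripper is mounted at the origin on the work surface. World frame = base frame: x ahead of the robot, y to its left, z up, the work surface at z = 0. Lengths are in m, angles in rad, forces in N, time in s.
With the tool pointing down it reaches from about 0.225 to 0.875 m from the base axis. Payload 3.4 kg.
Tool frame: the origin (TCP) lies midway between the tips of the shut fingers; the grasp point (between the pads) lies 19 mm behind it (manip.grip_point_offset is the distance from the TCP to the grasp point, in m); z points along the fingers, y is the line along which they close (so a half turn about z gives the same grasp; the last joint's range is limited). The gripper opens to 85 mm and grips with 20 to 120 N. Pads are 22 mm wide; open, the fingers measure 114 mm over their backs; the gripper's body (76 mm by 85 mm) begins 54 mm behind the grasp point. The pads swing forward as they close: fully open they stand 13 mm farther back than shut.
Start: joints at [1.199, 0.276, 1.505, -0, 1.361, -0.121], TCP at [0.143, 0.557, 0.231] pointing down, gripper open.
Joint ranges: [-2.89, 2.89], [-0.75, 2.08], [0.22, 2.7], [-1.18, 4.32], [0.11, 2.71], [-2.7, 2.7]. Speed limits (rad/s): [2.57, 2.57, 3.14, 3.14, 3.14, 3.14].

INTERFACE

Orientations are given as a unit quaternion [w, x, y, z].
In Python, from rig import manip gives the robot as it stands.
- The arm moves only by the shell command python3 -m handwheel 'ROWS' [FORCE]. ROWS is JSON, a list of rows, each an object with "translation": the shift along the tool's x, y, z in m, a list of three; "angular": the turn, a rotation vector about the tool's x, y, z in degrees, a list of three; "hand": the closure, from 0 (fully open) to 1 (shut). A call has 1 to 10 rows; each row shifts and turns the commanded pose from where the row before left it, along the tool's axes as they then stand; what a row does not reach is not made up. A row lasts 1/12 s, in which the tool goes at most 41.7 mm and 7.16 degrees, less where a joint would pass 70% of its speed; a pose out of reach is approached as far as the arm can. A call with a gripper value outside its range is refused whole. The fingers move at their own pace and stop on an object; FORCE is the grip in N (left out, the last holds). Time passes only in rows, so rows that do not move let the fingers close. It gives the time, the measured TCP pose, the force, the opening and the grip force at its end, in the units of the state.
- manip.get_state(): the state, without advancing time (a new reading comes with each control period).
- manip.get_image(name): name is "side" or "top"; returns the picture (400x640x3 uint8, red, green, blue); there is no depth.
- manip.camera_info(name): a dict with "camera_matrix" (3x3 intrinsics, pixels), "eye" and "orientation" of the camera in the world. Camera axes: x right, y down, z forward; pixel columns grow to the right and rows downward; lengths in m; the calibration is good to about 2 mm. A picture is of the moment at which its call begins. camera_info takes no time and is no camera call.
- manip.sign_off(): hands the job in; it is judged then, once.
The state is a dict: "clock": time; "qpos": joint angles; "qd": joint speeds; "effort": joint torques, N m; "position": TCP position; "ee_rot": TCP orientation; "contact_force": force on the tool from outside, world axes, zero at the start; "moment": the same for the moment, N m; "width": finger opening in m; "gripper_force": force on a finger pad.
Only numpy, scipy, OpenCV 4.12 (cv2) and the standard library are available. Lean on these libraries where they do the work, as an engineer would, in place of code of your own. Each camera call takes 0.05 s, during which the arm holds its last target. There are 200 camera calls.

## Working session

There is one attempt and no reset: what is moved stays moved. The work goes in short steps, Python scripts to look and compute and a shell command to move; the robot and the scene stay as the last step left them, time stands still between calls to the robot, and variables do not carry over. Pictures are saved under pics/ and viewed, at most 10 in all, crops included, and the job is handed in when it is done.

```bash
mkdir -p pics; ls
python3 - <<'E'
from rig import manip
import cv2
for n in("side","top"):
    cv2.imwrite(f"pics/{n}0.png",manip.get_image(n)[:,:,::-1]); print(n,manip.camera_info(n))
print(manip.get_state(),manip.grip_point_offset)
E
```

```text
pics
side {'camera_matrix': array([[365.42914116,   0.        , 326.45231908],
       [  0.        , 365.42914116, 198.58461035],
       [  0.        ,   0.        ,   1.        ]]), 'eye': array([0.22307839, 0.60726303, 0.60548347]), 'orientation': array([ 0.11254131, -0.2177406 ,  0.87241158, -0.42287294])}
top {'camera_matrix': array([[437.57346923,   0.        , 309.06709587],
       [  0.        , 437.57346923, 198.78279919],
       [  0.        ,   0.        ,   1.        ]]), 'eye': array([ 0.49440906, -0.01162889,  0.95049782]), 'orientation': array([-0.03822246,  0.70901782, -0.70378628,  0.02275181])}
{'clock': 0.1, 'qpos': array([ 1.19898306e+00,  2.76527301e-01,  1.50600548e+00, -2.91490056e-06,
        1.36072718e+00, -1.20993693e-01]), 'qd': array([ 0.00037104,  0.00067968, -0.00401305,  0.00081964, -0.00111731,
       -0.00169725]), 'effort': array([ 7.26774524e-04, -4.17703271e+01, -2.46402311e+01, -3.72042123e-04,
        5.75568571e-03, -2.25290063e-05]), 'position': array([0.14254086, 0.5565566 , 0.23052919]), 'ee_rot': array([-2.01960168e-04,  1.25080969e-01,  9.92146187e-01, -8.08819306e-04]), 'contact_force': array([-0.47291604, -0.17814111,  1.39354251]), 'moment': array([-0.02862766, -0.0112054 , -0.00184858]), 'gripper_force': 0.0, 'width': 0.08559116525891244} 0.0187
```

View pics/top0.png

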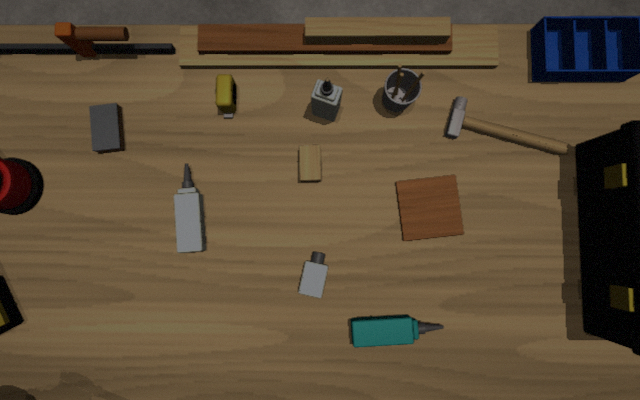

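View pics/side0.png

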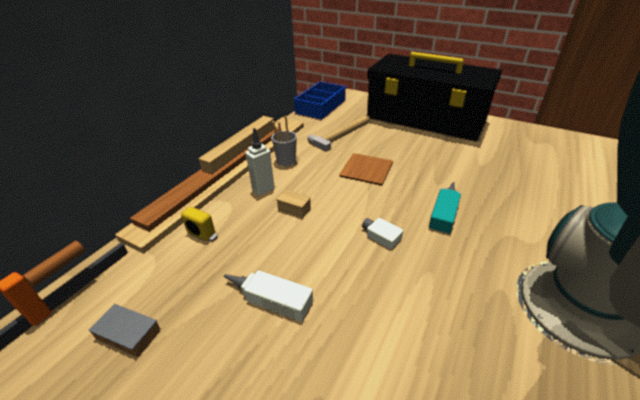

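The top view shows the white fallen bottle from its base (190,251) to its nozzle tip (186,165). The board's corners are (397,182), (456,176), (463,234) and (404,240), the twin is at (326,105), the flask at (314,275), and the turquoise decoy at (385,331).

```bash
cat > h.py <<'E'
from rig import manip
import numpy as np, cv2
from scipy.spatial.transform import Rotation as R
def cam(n):
    c=manip.camera_info(n); return c["camera_matrix"],c["eye"],R.from_quat(c["orientation"],scalar_first=True).as_matrix()
def ray(n,uv,z):
    K,e,r=cam(n); d=r@np.linalg.solve(K,[*uv,1]); return (e+d*(z-e[2])/d[2]).round(4)
def proj(n,p):
    K,e,r=cam(n); q=K@(r.T@(np.array(p)-e)); return (q[:2]/q[2]).round(1)
E
python3 - <<'E'
from h import *
for p in[(397,182),(456,176),(463,234),(404,240),(429.5,208)]:print("board",ray("top",p,.009))
for p in[(176,194),(200,192),(203,250),(178,252)]:print("bot",ray("top",p,.04))
print("tip",ray("top",(186.5,165),.02),"flask",ray("top",(314,279),.03),"flaskcap",ray("top",(318,253),.02),"twin tip",ray("top",(327,84),.19))
im=cv2.imread("pics/top0.png")[150:270,140:260]
cv2.imwrite("pics/c.png",cv2.resize(im,(600,600),interpolation=2))
E
```

```text
board [ 0.6133 -0.1802  0.009 ]
board [ 0.6271 -0.3069  0.009 ]
board [ 0.5026 -0.3191  0.009 ]
board [ 0.4888 -0.1939  0.009 ]
board [ 0.5576 -0.249   0.009 ]
bot [0.5814 0.2889 0.04  ]
bot [0.5859 0.2382 0.04  ]
bot [0.4648 0.2283 0.04  ]
bot [0.4602 0.2805 0.04  ]
tip [0.6464 0.2748 0.02  ] flask [ 0.4067 -0.0028  0.03  ] flaskcap [ 0.46   -0.0107  0.02  ] twin tip [ 0.7658 -0.025   0.19  ]
```

View pics/c.png

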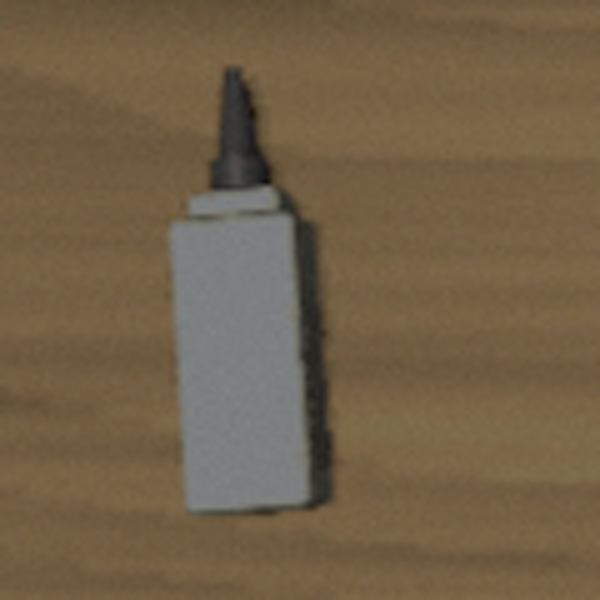

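The crop puts the body's top corners at full-image pixels (174.4,194.8), (198.6,193.2), (202,250.6) and (177.6,252). That gives a base at about (0.462,0.256) and a heading of about 5°. The measured body is 120 x 52 mm, which matches the given sizes. I'll move above it now.

```bash
S='python3 -c "from rig import manip;s=manip.get_state();import json;open(\"log\",\"a\").write(json.dumps([list(s[k]) for k in (\"qpos\",\"position\",\"ee_rot\")])+chr(10))"'; eval "$S"
python3 -m handwheel '[{"translation":[-0.034,-0.014,0],"angular":[0,0,0],"hand":0},{"translation":[-0.034,-0.014,0],"angular":[0,0,0],"hand":0},{"translation":[-0.034,-0.014,0],"angular":[0,0,0],"hand":0},{"translation":[-0.034,-0.014,0],"angular":[0,0,0],"hand":0},{"translation":[-0.034,-0.014,0],"angular":[0,0,0],"hand":0},{"translation":[-0.034,-0.014,0],"angular":[0,0,0],"hand":0},{"translation":[-0.034,-0.014,0],"angular":[0,0,0],"hand":0},{"translation":[-0.034,-0.014,0],"angular":[0,0,0],"hand":0},{"translation":[-0.034,-0.014,0],"angular":[0,0,0],"hand":0},{"translation":[-0.034,-0.014,0],"angular":[0,0,0],"hand":0}]' 50; eval "$S"
python3 -m handwheel '[{"translation":[-0.03,-0.012,0],"angular":[0,0,0],"hand":0},{"translation":[-0.03,-0.012,0],"angular":[0,0,0],"hand":0},{"translation":[-0.03,-0.012,0],"angular":[0,0,0],"hand":0},{"translation":[-0.02,-0.008,0],"angular":[0,0,0],"hand":0},{"translation":[0,0,0],"angular":[0,0,-6.5],"hand":0},{"translation":[0,0,0],"angular":[0,0,-6.5],"hand":0},{"translation":[0,0,0],"angular":[0,0,-6.4],"hand":0},{"translation":[0,0,0],"angular":[0,0,0],"hand":0}]'; eval "$S"
python3 -m handwheel '[{"translation":[0,0,0],"angular":[0,6,0],"hand":0},{"translation":[0,0,0],"angular":[0,6,0],"hand":0},{"translation":[0,0,0],"angular":[0,6,0],"hand":0},{"translation":[0,0,0],"angular":[0,6,0],"hand":0},{"translation":[0,0,0],"angular":[0,6,0],"hand":0},{"translation":[0,0,0],"angular":[0,0,0],"hand":0}]'; eval "$S"; cat log
```

```text
clock: 0.93
position: [0.4383, 0.3356, 0.231]
ee_rot: [-0.0, 0.125, 0.992, -0.0]
contact_force: [0.5, 0.5, -1.0]
width: 0.0852
gripper_force: 0.0
clock: 1.6
position: [0.5329, 0.2667, 0.2306]
ee_rot: [-0.001, -0.044, 0.999, -0.0]
contact_force: [0.8, -0.8, 0.0]
width: 0.0853
gripper_force: 0.0
clock: 2.1
position: [0.5354, 0.2667, 0.2255]
ee_rot: [-0.262, -0.04, 0.964, -0.013]
contact_force: [-0.1, -0.7, -1.6]
width: 0.0857
gripper_force: 0.0
[[1.1989830558188748, 0.27652730086057403, 1.5060054780263883, -2.9149005611635236e-06, 1.3607271775665242, -0.12099369250795869], [0.14254085810282024, 0.5565565996625037, 0.23052918749596715], [-0.00020196016813069993, 0.1250809686529253, 0.9921461869625192, -0.0008088193063852644]]
[[0.5272624858985446, 0.24184007725202786, 1.553648342380901, 0.0001994800958186352, 1.3467600814912164, -0.7926827507838736], [0.43829494588668233, 0.3355839594055368, 0.2309697438369457], [-0.0003195766785201704, 0.12511895604364043, 0.9921416883938063, -0.00012190317278881168]]
[[0.347280306959841, 0.308517056991702, 1.4592116253769924, 9.510991397352496e-05, 1.3751802939548523, -1.3124845584806033], [0.5329040801842161, 0.26672660083837946, 0.2306431919199919], [-0.0006421273950142349, -0.04446032498493975, 0.9990109329484064, -0.00015173726238302965]]
[[0.28513735336770113, 0.6088305835654059, 1.0899300182979497, 0.10700750403055996, 1.9639744871813927, -1.3539827005822183], [0.5354390296132073, 0.26674286057125074, 0.22550596130918876], [-0.26236860685100105, -0.04002170823257728, 0.964055830486375, -0.012543233810991658]]
```

```bash
cat > k.py <<'E'
from h import *
import json
from scipy.optimize import least_squares
L=[json.loads(l) for l in open("log")]
def fk(p,q):
    r0,h,a,b,c,t,d=p
    B=R.from_euler("z",q[0]); E=B*R.from_euler("y",q[1]+q[2]); W=E*R.from_euler("ZY",[q[3],q[4]])
    pos=B.apply([r0,d,h])+(B*R.from_euler("y",q[1])).apply([0,0,a])+E.apply([c,0,b])+W.apply([0,0,t])
    return pos,W*R.from_euler("z",q[5])
def fit():
    pr=np.array([0,.15,.4,.38,0,.22,.07])
    f=lambda p:np.r_[np.concatenate([fk(p,q)[0]-x for q,x,_ in L])*1000,(p-pr)*[3,1,1,1,3,1,0]]
    return least_squares(f,pr).x
P=fit()
E
python3 - <<'E'
from k import *
print(P.round(4))
for q,x,o in L:
    p,r=fk(P,q); print((p-x).round(4),(R.from_quat(o,scalar_first=True).inv()*r).as_rotvec(degrees=True).round(1))
E
```

```text
[-0.0035  0.1296  0.6316  0.4229  0.0543  0.3647  0.0694]
[0. 0. 0.] [  0.  -0. -90.]
[ 0.  0. -0.] [  0.  -0. -90.]
[-0. -0.  0.] [  0.   0. -90.]
[-0.  0. -0.] [ -0.   0. -90.]
```

```bash
S='python3 -c "from rig import manip;s=manip.get_state();import json;open(\"log\",\"a\").write(json.dumps([list(s[k]) for k in (\"qpos\",\"position\",\"ee_rot\")])+chr(10))"'
python3 -m handwheel '[{"translation":[-0.017,0,0.029],"angular":[0,0,0],"hand":0},{"translation":[-0.017,0,0.029],"angular":[0,0,0],"hand":0},{"translation":[-0.017,0,0.029],"angular":[0,0,0],"hand":0},{"translation":[0,0,0],"angular":[0,0,0],"hand":0}]' ; eval "$S"
python3 - <<'E'
from k import *
print(P.round(4))
for q,x,o in L:
    p,r=fk(P,q); print((p-x).round(4))
E
```

```text
clock: 2.43
position: [0.5302, 0.2662, 0.1252]
ee_rot: [-0.262, -0.041, 0.964, -0.013]
contact_force: [-1.4, -0.4, -0.2]
width: 0.0856
gripper_force: 0.0
[-0.      0.1368  0.6297  0.4211  0.0604  0.3645  0.0694]
[-0.  0. -0.]
[ 0.  0. -0.]
[-0.  0. -0.]
[-0. -0.  0.]
[ 0. -0.  0.]
```

```bash
cat > ik.py <<'E'
from k import *
lo=np.array([-2.89,-.75,.22,-1.18,.11,-2.7]);hi=np.array([2.89,2.08,2.7,4.32,2.71,2.7])
C=R.from_euler("z",90,degrees=True)
def rot(psi,beta): # tool z heading psi, beta below horizontal, tool y level (left of heading)
    a,b=np.radians([psi,beta]); z=np.array([np.cos(a)*np.cos(b),np.sin(a)*np.cos(b),-np.sin(b)]); y=np.array([-np.sin(a),np.cos(a),0])
    return R.from_matrix(np.c_[np.cross(y,z),y,z])
def ik(pos,r,q0):
    def f(q):
        p,o=fk(P,q); return np.r_[(p-pos)*10,(r.inv()*(o*C)).as_rotvec()]
    s=least_squares(f,np.clip(q0,lo+1e-3,hi-1e-3),bounds=(lo,hi)); return s.x,np.abs(s.fun).max()
E
python3 - <<'E'
from ik import *
B=np.array([.5576,-.249])
q0=np.array(L[-1][0]);print((rot(5,120).inv()*R.from_quat(L[-1][2],scalar_first=True)).as_rotvec(degrees=True).round(1))
p,o=fk(P,q0);print((R.from_quat(L[-1][2],scalar_first=True).inv()*(o*C)).as_rotvec(degrees=True).round(2))
for beta in(25,35,45):
  for psi in(-60,-40,-24,-10,5,20,40,60):
    r=rot(psi,beta);z=r.apply([0,0,1]); pos=np.r_[B,.084]+.012*z
    best=min((ik(pos,r,[-.5,q2,q3,q4,1,q6]) for q2,q3 in((.3,1.6),(0,2.2),(-.3,2.2)) for q4 in(-.8,0,.8) for q6 in (-1.5,0,1.5)),key=lambda t:t[1])
    print(beta,psi,best[0].round(2),round(best[1],4))
E
```

```text
[0.2 0.5 0.1]
[0. 0. 0.]
25 -60 [-0.11  0.6   2.31  4.19  1.01  1.35] 0.0
25 -40 [-0.36  0.6   2.51  3.48  1.11  1.56] 0.0
25 -24 [-0.66  0.62  2.57  2.9   1.18  1.56] 0.0
25 -10 [-0.9   0.6   2.52  2.41  1.13  1.58] 0.0
25 5 [-1.05  0.59  2.39  1.93  1.07  1.73] 0.0
25 20 [-1.11  0.61  2.21  1.54  1.12  1.92] 0.0
25 40 [-1.09  0.67  1.95  1.16  1.3   2.09] 0.0
25 60 [-1.03  0.76  1.69  0.92  1.53  2.17] 0.0
35 -60 [-0.17  0.48  2.25  4.32  0.75  1.11] 0.0082
35 -40 [-0.39  0.44  2.4   3.55  0.68  1.43] 0.0
35 -24 [-0.64  0.43  2.45  2.86  0.71  1.66] 0.0
35 -10 [-0.84  0.44  2.41  2.3   0.74  1.83] 0.0
35 5 [-0.97  0.46  2.31  1.79  0.82  2.02] 0.0
35 20 [-1.04  0.51  2.16  1.41  0.95  2.16] 0.0
35 40 [-1.04  0.58  1.93  1.07  1.18  2.25] 0.0
35 60 [-0.99  0.67  1.69  0.84  1.42  2.26] 0.0
45 -60 [-0.27  0.4   2.24  4.32  0.53  1.01] 0.0794
45 -40 [-0.42  0.35  2.28  3.82  0.31  1.12] 0.0
45 -24 [-0.61  0.33  2.31  2.67  0.31  1.88] 0.0
45 -10 [-0.77  0.34  2.28  1.96  0.44  2.27] 0.0
45 5 [-0.89  0.38  2.2   1.5   0.63  2.42] 0.0
45 20 [-0.95  0.43  2.09  1.2   0.82  2.46] 0.0
45 40 [-0.97  0.51  1.9   0.93  1.07  2.44] 0.0
45 60 [-0.93  0.6   1.69  0.74  1.31  2.37] 0.0
```

```bash
python3 -m handwheel '[{"translation":[0,0,0],"angular":[0,0,7],"hand":0},{"translation":[0,0,0],"angular":[0,0,7],"hand":0},{"translation":[0,0,0],"angular":[0,0,7],"hand":0},{"translation":[0,0,0],"angular":[0,0,7],"hand":0},{"translation":[0,0,0],"angular":[0,0,7],"hand":0},{"translation":[0,0,0],"angular":[0,0,7],"hand":0},{"translation":[0,0,0],"angular":[0,0,7],"hand":0},{"translation":[0,0,0],"angular":[0,0,7],"hand":0},{"translation":[0,0,0],"angular":[0,0,7],"hand":0}]'>/dev/null
python3 -m handwheel '[{"translation":[0,0,0],"angular":[0,0,7],"hand":0},{"translation":[0,0,0],"angular":[0,0,7],"hand":0},{"translation":[0,0,0],"angular":[0,0,7],"hand":0},{"translation":[0,0,0],"angular":[0,0,7],"hand":0},{"translation":[0,0,0],"angular":[0,0,7],"hand":0},{"translation":[0,0,0],"angular":[0,0,7],"hand":0},{"translation":[0,0,0],"angular":[0,0,7],"hand":0},{"translation":[0,0,0],"angular":[0,0,7],"hand":0},{"translation":[0,0,0],"angular":[0,0,7],"hand":0}]'>/dev/null
python3 -m handwheel '[{"translation":[0,0,0],"angular":[0,0,7],"hand":0},{"translation":[0,0,0],"angular":[0,0,7],"hand":0},{"translation":[0,0,0],"angular":[0,0,7],"hand":0},{"translation":[0,0,0],"angular":[0,0,7],"hand":0},{"translation":[0,0,0],"angular":[0,0,7],"hand":0},{"translation":[0,0,0],"angular":[0,0,7],"hand":0},{"translation":[0,0,0],"angular":[0,0,7],"hand":0},{"translation":[0,0,0],"angular":[0,0,5],"hand":0},{"translation":[0,0,0],"angular":[0,0,0],"hand":0}]'
cat > go.py <<'E'
from h import *
def cur():
    s=manip.get_state(); return s["position"],R.from_quat(s["ee_rot"],scalar_first=True)
def delta(p): # world target -> tool axes
    x,r=cur(); return r.inv().apply(np.array(p)-x).round(4)
E
python3 - <<'E'
from ik import *
from go import *
c=[(174.4,194.8),(198.6,193.2),(202,250.6),(177.6,252)]
w=[ray("top",u,.04)[:2] for u in c];base=(w[2]+w[3])/2;fr=(w[0]+w[1])/2
print("base",base,"front",fr,"psi",np.degrees(np.arctan2(*(fr-base)[::-1])))
Z=R.from_euler("z",180,degrees=True)
g=np.r_[base+.075*(fr-base)/np.linalg.norm(fr-base),.0265]
r=rot(5,120)*Z; tz=r.apply([0,0,1]); T=g+.0187*tz
x,o=cur();print("err rot",(o.inv()*r).as_rotvec(degrees=True).round(2),"T",T.round(4),"delta",delta(T),"q",manip.get_state()["qpos"].round(2))
q=manip.get_state()["qpos"]
for pos,psi,be in[((.53,.26,.3),5,120),((.53,.1,.35),20,120),((.55,-.1,.35),40,120),((.55,-.25,.35),40,120),((.55,-.25,.35),40,90),((.55,-.25,.3),40,60),((.55,-.25,.3),40,30),((.56,-.25,.08),40,30)]:
    q,e=ik(np.array(pos),rot(psi,be)*Z,q);print(pos,psi,be,q.round(2),round(e,4))
E
```

```text
clock: 4.68
position: [0.5337, 0.2675, 0.1331]
ee_rot: [0.011, 0.966, 0.041, -0.257]
contact_force: [0.0, -0.9, 0.4]
width: 0.0855
gripper_force: 0.0
base [0.46185 0.25585] front [0.58155 0.26665] psi 5.155584317406221
err rot [-0.01 -0.22 -0.08] T [0.5272 0.2618 0.0103] delta [0.0549 0.0051 0.11  ] q [0.29 0.65 1.23 0.1  1.77 1.77]
(0.53, 0.26, 0.3) 5 120 [0.28 0.57 0.99 0.11 2.1  1.79] 0.0
(0.53, 0.1, 0.35) 20 120 [ 0.13  0.48  1.01 -0.13  2.15  1.31] 0.0
(0.55, -0.1, 0.35) 40 120 [-0.08  0.43  1.1  -0.39  1.97  0.71] 0.0
(0.55, -0.25, 0.35) 40 120 [-0.29  0.45  1.06 -0.46  1.9   0.49] 0.0
(0.55, -0.25, 0.35) 40 90 [-0.54  0.28  1.21  0.    1.65  0.33] 0.0
(0.55, -0.25, 0.3) 40 60 [-0.86  0.23  1.52  0.53  1.41 -0.08] 0.0
(0.55, -0.25, 0.3) 40 30 [-1.1   0.32  1.74  1.01  1.51 -0.53] 0.0
(0.56, -0.25, 0.08) 40 30 [-1.08  0.63  1.94  1.1   1.25 -0.97] 0.0
```

```bash
python3 -m handwheel '[{"translation":[0.012,0.0015,0.024],"angular":[0,0,0],"hand":0},{"translation":[0.012,0.0015,0.024],"angular":[0,0,0],"hand":0},{"translation":[0.012,0.0015,0.024],"angular":[0,0,0],"hand":0},{"translation":[0.008,0.0006,0.016],"angular":[0,0,0],"hand":0},{"translation":[0,0,0],"angular":[0,0,0],"hand":0}]'
python3 - <<'E'
from go import *
print(delta([.5272,.2618,.0103]))
im=manip.get_image("side");cv2.imwrite("pics/s1.png",cv2.resize(im[180:380,150:450,::-1],(750,500)))
E
```

```text
clock: 5.1
position: [0.5261, 0.261, 0.0304]
ee_rot: [0.012, 0.964, 0.043, -0.261]
contact_force: [-0.7, -0.5, -0.6]
width: 0.0853
gripper_force: 0.0
[ 0.0111 -0.0007  0.0168]
```

View pics/s1.png

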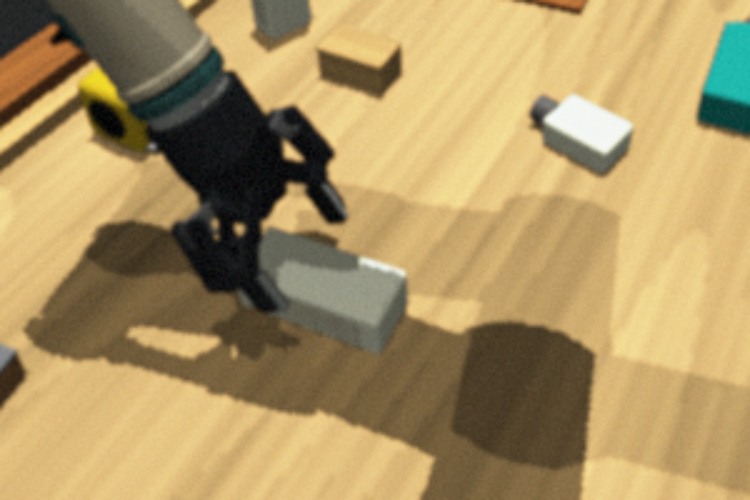

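The fingers straddle the bottle body, with tips near crop pixels (275,300) and (335,212). I'll lower the last 20 mm and close.

```bash
python3 -m handwheel '[{"translation":[0.006,0,0.009],"angular":[0,0,0],"hand":0},{"translation":[0.005,0,0.008],"angular":[0,0,0],"hand":0},{"translation":[0,0,0],"angular":[0,0,0],"hand":0.2},{"translation":[0,0,0],"angular":[0,0,0],"hand":0.4},{"translation":[0,0,0],"angular":[0,0,0],"hand":0.6},{"translation":[0,0,0],"angular":[0,0,0],"hand":0.8},{"translation":[0,0,0],"angular":[0,0,0],"hand":0.8},{"translation":[0,0,0],"angular":[0,0,0],"hand":0.8},{"translation":[0,0,0],"angular":[0,0,0],"hand":0.8},{"translation":[0,0,0],"angular":[0,0,0],"hand":0.8}]' 60
```

```text
clock: 5.98
position: [0.5302, 0.2622, 0.0128]
ee_rot: [0.011, 0.965, 0.042, -0.257]
contact_force: [3.6, 2.0, 5.9]
width: 0.0531
gripper_force: 65.9
```

```bash
python3 - <<'E'
from go import *
import pickle
x,r=cur(); b=R.from_euler("z",5.2,degrees=True); m=np.array([.4619,.2559,.02])+b.apply([.095,0,0])
pickle.dump((r.inv().apply(m-x),(r.inv()*b).as_matrix()),open("g.pkl","wb")); print(r.inv().apply(m-x))
E
python3 -m handwheel '[{"translation":[0.008,0,-0.013],"angular":[0,0,0],"hand":0.8},{"translation":[0.015,0,-0.026],"angular":[0,0,0],"hand":0.8},{"translation":[0.015,0,-0.026],"angular":[0,0,0],"hand":0.8},{"translation":[0.015,0,-0.026],"angular":[0,0,0],"hand":0.8},{"translation":[0.015,0,-0.026],"angular":[0,0,0],"hand":0.8},{"translation":[0.015,0,-0.026],"angular":[0,0,0],"hand":0.8},{"translation":[0.015,0,-0.026],"angular":[0,0,0],"hand":0.8},{"translation":[0.015,0,-0.026],"angular":[0,0,0],"hand":0.8},{"translation":[0.015,0,-0.026],"angular":[0,0,0],"hand":0.8},{"translation":[0.015,0,-0.026],"angular":[0,0,0],"hand":0.8}]'
python3 -m handwheel '[{"translation":[0.015,0,-0.026],"angular":[0,0,0],"hand":0.8},{"translation":[0,0,0],"angular":[0,0,0],"hand":0.8}]'
python3 - <<'E'
from go import *
print(delta([.55,-.1,.35]),manip.get_state()["qpos"].round(2))
x,r=cur();print((r.inv()*R.from_euler("z",35,degrees=True)*r).as_rotvec(degrees=True).round(1))
E
```

```text
[ 1.93115128e-02 -1.78728941e-06 -1.93705449e-02]
clock: 6.82
position: [0.7636, 0.2797, 0.1467]
ee_rot: [0.01, 0.966, 0.042, -0.256]
contact_force: [75.7, 16.4, 60.3]
width: 0.0526
gripper_force: 68.5
clock: 6.98
position: [0.7665, 0.2735, 0.1528]
ee_rot: [0.008, 0.967, 0.04, -0.25]
contact_force: [-0.3, -0.1, -1.9]
width: 0.0528
gripper_force: 69.6
[-0.3118  0.3536 -0.0547] [0.22 1.09 0.22 0.1  2.32 1.76]
[-16.9  -0.2 -30.6]
```

I misjudged the tool x axis: it points forward and down, so the lift went forward instead. I'll check the bottle before going on.

Run:
```python
from h import *
a=manip.get_image("side")[:,:,::-1];b=manip.get_image("top")[:,:,::-1]
cv2.imwrite("pics/s2.png",np.vstack([cv2.resize(a[100:400,0:400],(400,300)),cv2.resize(b[0:200,60:460],(400,200))]));print(manip.get_state()["clock"])
```

```text
7.0833
```

View pics/s2.png

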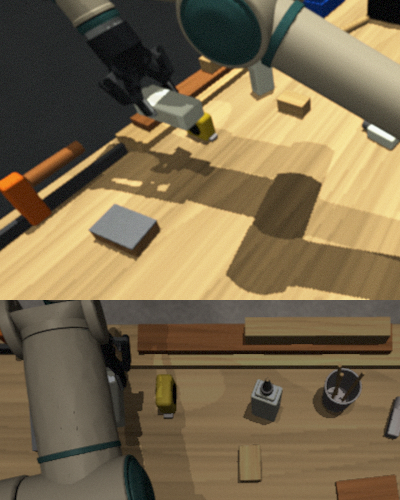

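The bottle is still in the grip (side crop (170,105)), the twin stands at (265,400), and nothing else moved. Now I'll pull back and up.

Run:
```python
from go import *
print(delta([.53,.24,.33]),manip.get_state()["contact_force"])
x,r=cur(); print(r.as_matrix().round(2))
```

```text
[-0.2929  0.014  -0.0383] [ 0.36330008  0.18579051 -2.6342514 ]
[[ 0.87  0.08 -0.48]
 [ 0.08 -1.   -0.03]
 [-0.48 -0.01 -0.88]]
```

```bash
python3 -m handwheel '[{"translation":[-0.02,0.001,-0.004],"angular":[0,0,0],"hand":0.8},{"translation":[-0.03,0.0015,-0.004],"angular":[0,0,0],"hand":0.8},{"translation":[-0.03,0.0015,-0.004],"angular":[0,0,0],"hand":0.8},{"translation":[-0.03,0.0015,-0.004],"angular":[0,0,0],"hand":0.8},{"translation":[-0.03,0.0015,-0.004],"angular":[0,0,0],"hand":0.8},{"translation":[-0.03,0.0015,-0.004],"angular":[0,0,0],"hand":0.8},{"translation":[-0.03,0.0015,-0.004],"angular":[0,0,0],"hand":0.8},{"translation":[-0.03,0.0015,-0.004],"angular":[0,0,0],"hand":0.8},{"translation":[-0.03,0.0015,-0.004],"angular":[0,0,0],"hand":0.8},{"translation":[-0.02,0.001,-0.002],"angular":[0,0,0],"hand":0.8}]'
python3 - <<'E'
from go import *
from ik import rot
print(delta([.52,-.22,.36]),manip.get_state()["qpos"].round(2))
x,r=cur()
t=rot(40,120)*R.from_euler("z",180,degrees=True)
print((r.inv()*t).as_rotvec(degrees=True).round(1))
E
```

```text
clock: 7.92
position: [0.5385, 0.2413, 0.3281]
ee_rot: [0.007, 0.969, 0.042, -0.245]
contact_force: [0.2, 0.1, -2.7]
width: 0.0533
gripper_force: 69.7
[-0.0676  0.4578 -0.0036] [0.25 0.55 0.94 0.1  2.14 1.77]
[-17.5  -1.7 -30.4]
```

```bash
python3 -m handwheel '[{"translation":[-0.003,0.02,0],"angular":[0,0,0],"hand":0.8},{"translation":[-0.005,0.033,0],"angular":[0,0,0],"hand":0.8},{"translation":[-0.005,0.033,0],"angular":[0,0,0],"hand":0.8},{"translation":[-0.005,0.033,0],"angular":[0,0,0],"hand":0.8},{"translation":[-0.005,0.033,0],"angular":[0,0,0],"hand":0.8},{"translation":[-0.005,0.033,0],"angular":[0,0,0],"hand":0.8},{"translation":[-0.005,0.033,0],"angular":[0,0,0],"hand":0.8},{"translation":[-0.005,0.033,0],"angular":[0,0,0],"hand":0.8},{"translation":[-0.005,0.033,0],"angular":[0,0,0],"hand":0.8},{"translation":[-0.005,0.033,0],"angular":[0,0,0],"hand":0.8}]'
python3 -m handwheel '[{"translation":[-0.005,0.033,0],"angular":[0,0,0],"hand":0.8},{"translation":[-0.005,0.033,0],"angular":[0,0,0],"hand":0.8},{"translation":[-0.005,0.033,0],"angular":[0,0,0],"hand":0.8},{"translation":[-0.005,0.033,0],"angular":[0,0,0],"hand":0.8},{"translation":[0,0.01,0],"angular":[0,0,0],"hand":0.8},{"translation":[0,0,0],"angular":[-3.4,-0.3,-6],"hand":0.8},{"translation":[0,0,0],"angular":[-3.4,-0.3,-6],"hand":0.8},{"translation":[0,0,0],"angular":[-3.4,-0.3,-6],"hand":0.8},{"translation":[0,0,0],"angular":[-3.4,-0.3,-6],"hand":0.8},{"translation":[0,0,0],"angular":[-3.4,-0.3,-6],"hand":0.8}]'
python3 - <<'E'
from go import *
from ik import rot
print(delta([.52,-.22,.36]),manip.get_state()["qpos"].round(2))
x,r=cur()
Z=R.from_euler("z",180,degrees=True)
print((r.inv()*rot(40,120)*Z).as_rotvec(degrees=True).round(1),(r.inv()*rot(40,30)*Z).as_rotvec(degrees=True).round(1))
E
```

```text
clock: 8.75
position: [0.5253, -0.0794, 0.3464]
ee_rot: [0.008, 0.968, 0.042, -0.245]
contact_force: [0.1, -1.0, -3.2]
width: 0.0527
gripper_force: 69.6
clock: 9.58
position: [0.5204, -0.2202, 0.3542]
ee_rot: [0.086, 0.909, 0.329, -0.243]
contact_force: [-0.1, 0.5, -3.2]
width: 0.053
gripper_force: 69.7
[-0.0031 -0.0004 -0.0049] [-0.26  0.4   1.14 -0.44  1.89  0.54]
[-0.3 -0.1 -0.1] [-0.2 89.9 -0.4]
```

```bash
python3 -m handwheel '[{"translation":[0,0,0],"angular":[0,4,0],"hand":0.8},{"translation":[0,0,0],"angular":[0,6,0],"hand":0.8},{"translation":[0,0,0],"angular":[0,6,0],"hand":0.8},{"translation":[0,0,0],"angular":[0,6,0],"hand":0.8},{"translation":[0,0,0],"angular":[0,6,0],"hand":0.8},{"translation":[0,0,0],"angular":[0,6,0],"hand":0.8},{"translation":[0,0,0],"angular":[0,6,0],"hand":0.8},{"translation":[0,0,0],"angular":[0,6,0],"hand":0.8},{"translation":[0,0,0],"angular":[0,6,0],"hand":0.8},{"translation":[0,0,0],"angular":[0,6,0],"hand":0.8}]'
python3 -m handwheel '[{"translation":[0,0,0],"angular":[0,6,0],"hand":0.8},{"translation":[0,0,0],"angular":[0,6,0],"hand":0.8},{"translation":[0,0,0],"angular":[0,6,0],"hand":0.8},{"translation":[0,0,0],"angular":[0,6,0],"hand":0.8},{"translation":[0,0,0],"angular":[0,6,0],"hand":0.8},{"translation":[0,0,0],"angular":[0,2,0],"hand":0.8},{"translation":[0,0,0],"angular":[0,0,0],"hand":0.8}]'
cat > st.py <<'E'
from go import *
from ik import rot
import pickle
m,b=pickle.load(open("g.pkl","rb"));Z=R.from_euler("z",180,degrees=True)
x,r=cur();mid=x+r.apply(m);ax=r.apply(b[:,0])
E
python3 - <<'E'
from st import *
print(manip.get_state()["qpos"].round(2),(r.inv()*rot(40,30)*Z).as_rotvec(degrees=True).round(1),"mid",mid.round(4),"axis",ax.round(3))
B=mid-.095*ax
for n in("side","top"):
    im=manip.get_image(n)[:,:,::-1]; print(n,"pred base",proj(n,B),"tip",proj(n,mid+.095*ax),"front",proj(n,B+.124*ax))
    c=proj(n,mid).astype(int);x0,y0=max(c[0]-60,0),max(c[1]-60,0);print(x0,y0);cv2.imwrite(f"pics/{n}3.png",cv2.resize(im[y0:y0+120,x0:x0+120],(400,400)))
cv2.imwrite("pics/st3.png",np.hstack([cv2.imread("pics/side3.png"),cv2.imread("pics/top3.png")]))
E
```

```text
clock: 10.42
position: [0.5195, -0.2204, 0.3558]
ee_rot: [-0.082, 0.913, 0.327, 0.23]
contact_force: [0.2, -0.5, -4.0]
width: 0.053
gripper_force: 69.6
clock: 11.0
position: [0.5186, -0.2213, 0.3517]
ee_rot: [-0.171, 0.817, 0.289, 0.469]
contact_force: [-0.7, 0.8, -3.0]
width: 0.053
gripper_force: 69.8
[-1.13  0.21  1.75  0.99  1.58 -0.45] [ 0.4  0.1 -0.8] mid [ 0.5133 -0.226   0.3781] axis [ 0.006 -0.001  1.   ]
side pred base [386.4  80.7] tip [394.   -8.8] front [391.1  25.2]
329 0
top pred base [460.3 225.7] tip [517.3 220.2] front [493.  222.6]
424 163
```

View pics/st3.png

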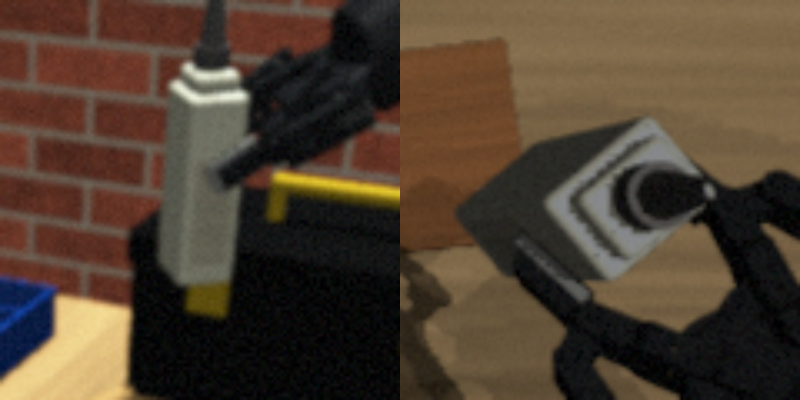

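The side crop puts the bottle base at full-image (388.5,82.5) and the top crop puts the nozzle tip at (517.6,220). The predictions were (386,81) and (517,220), so the bottle is upright and has not slipped. Next I'll carry it over the board's centre and lower it.

Run:
```python
from st import *
x,r=cur(); f=lambda d:r.inv().apply(d).round(4)
print(f(np.array([.5576,-.249,.378])-mid), "down100",f([0,0,-.1]))
```

```text
[0.0074 0.0453 0.0172] down100 [-0.0865  0.0003  0.0502]
```

```bash
python3 -m handwheel '[{"translation":[0.0025,0.015,0.0057],"angular":[0,0,0],"hand":0.8},{"translation":[0.0025,0.015,0.0057],"angular":[0,0,0],"hand":0.8},{"translation":[0.0025,0.015,0.0057],"angular":[0,0,0],"hand":0.8},{"translation":[-0.0225,0,0.013],"angular":[0,0,0],"hand":0.8},{"translation":[-0.0225,0,0.013],"angular":[0,0,0],"hand":0.8},{"translation":[-0.0225,0,0.013],"angular":[0,0,0],"hand":0.8},{"translation":[-0.0225,0,0.013],"angular":[0,0,0],"hand":0.8},{"translation":[-0.0225,0,0.013],"angular":[0,0,0],"hand":0.8},{"translation":[-0.0225,0,0.013],"angular":[0,0,0],"hand":0.8},{"translation":[0,0,0],"angular":[0,0,0],"hand":0.8}]'
python3 - <<'E'
from st import *
f=lambda d:r.inv().apply(d).round(4)
print(manip.get_state()["qpos"].round(2),mid.round(4),ax.round(3),f(np.array([.5576,-.249,.115])-mid),(r.inv()*rot(40,30)*Z).as_rotvec(degrees=True).round(1))
E
```

```text
clock: 11.93
position: [0.562, -0.2425, 0.1917]
ee_rot: [-0.172, 0.817, 0.291, 0.468]
contact_force: [0.4, 0.8, -2.9]
width: 0.0536
gripper_force: 69.6
[-1.07  0.45  1.86  1.05  1.35 -0.73] [ 0.5567 -0.2472  0.2181] [0.009 0.    1.   ] [-0.0893  0.0029  0.0515] [ 0.2  0.2 -0.7]
```

```bash
python3 -m handwheel '[{"translation":[-0.0225,0.0005,0.013],"angular":[0,0,0],"hand":0.8},{"translation":[-0.0225,0.0005,0.013],"angular":[0,0,0],"hand":0.8},{"translation":[-0.0225,0.0005,0.013],"angular":[0,0,0],"hand":0.8},{"translation":[-0.016,0.0005,0.009],"angular":[0,0,-0.7],"hand":0.8},{"translation":[-0.006,0,0.003],"angular":[0,0,0],"hand":0.8},{"translation":[0,0,0],"angular":[0,0,0],"hand":0.8}]'
python3 - <<'E'
from st import *
f=lambda d:r.inv().apply(d).round(4)
print(mid.round(4),ax.round(3),f(np.array([.5576,-.249,.104])-mid))
B=mid-.095*ax
for n in("side","top"):
    im=manip.get_image(n)[:,:,::-1]; print(n,"pred base",proj(n,B),"tip",proj(n,mid+.095*ax),"boardc",proj(n,[.5576,-.249,.009]))
    c=proj(n,B).astype(int);x0,y0=max(c[0]-60,0),max(c[1]-80,0);print(x0,y0);cv2.imwrite(f"pics/{n}4.png",cv2.resize(im[y0:y0+120,x0:x0+120],(400,400)))
cv2.imwrite("pics/st4.png",np.hstack([cv2.imread("pics/side4.png"),cv2.imread("pics/top4.png")]))
E
```

```text
clock: 12.43
position: [0.5641, -0.2461, 0.0928]
ee_rot: [-0.167, 0.814, 0.296, 0.471]
contact_force: [-0.2, -0.2, -2.4]
width: 0.0529
gripper_force: 69.8
[ 0.5585 -0.2505  0.1192] [-0.004  0.01   1.   ] [-0.013  -0.0018  0.0078]
side pred base [367.  161.8] tip [371.1 100.8] boardc [366.8 166.7]
307 81
top pred base [432.4 206.9] tip [460.7 199.8] boardc [429.5 208. ]
372 126
```

View pics/st4.png

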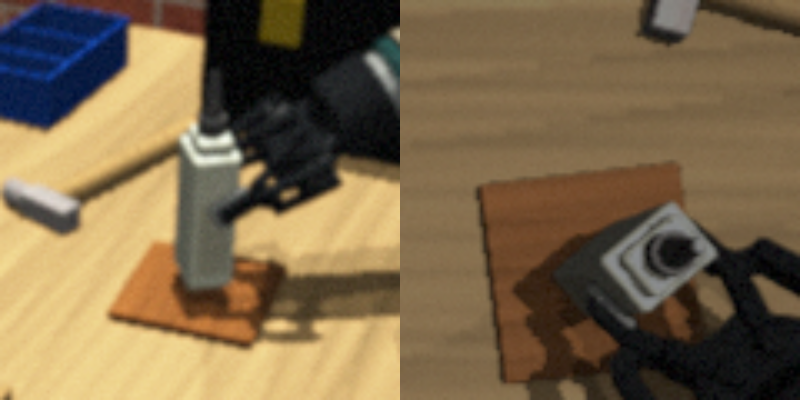

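The bottle is upright over the middle of the board, about 15 mm above it. I'll lower gently until it touches.

```bash
python3 -m handwheel '[{"translation":[-0.0035,0,0.002],"angular":[0,0,0],"hand":0.8},{"translation":[-0.0035,0,0.002],"angular":[0,0,0],"hand":0.8},{"translation":[-0.0025,0,0.0015],"angular":[0,0,0],"hand":0.8},{"translation":[0,0,0],"angular":[0,0,0],"hand":0.8}]'
python3 -m handwheel '[{"translation":[-0.0018,0,0.001],"angular":[0,0,0],"hand":0.8},{"translation":[0,0,0],"angular":[0,0,0],"hand":0.8}]'
python3 - <<'E'
from st import *
print(mid.round(4),ax.round(3))
E
```

```text
clock: 12.87
position: [0.5631, -0.2458, 0.0812]
ee_rot: [-0.167, 0.814, 0.295, 0.471]
contact_force: [-0.2, 0.7, -2.9]
width: 0.0531
gripper_force: 69.8
clock: 13.03
position: [0.5631, -0.2458, 0.079]
ee_rot: [-0.167, 0.814, 0.295, 0.471]
contact_force: [0.1, 0.4, -3.8]
width: 0.0527
gripper_force: 69.8
[ 0.5575 -0.2502  0.1055] [-0.004  0.009  1.   ]
```

```bash
python3 -m handwheel '[{"translation":[-0.0009,0,0.0005],"angular":[0,0,0],"hand":0.8},{"translation":[0,0,0],"angular":[0,0,0],"hand":0.8}]'
python3 -m handwheel '[{"translation":[-0.0009,0,0.0005],"angular":[0,0,0],"hand":0.8},{"translation":[0,0,0],"angular":[0,0,0],"hand":0.8}]'
```

```text
clock: 13.2
position: [0.5633, -0.2458, 0.0787]
ee_rot: [-0.167, 0.814, 0.295, 0.472]
contact_force: [-0.8, -0.6, -2.4]
width: 0.0528
gripper_force: 70.1
clock: 13.37
position: [0.5635, -0.2457, 0.0786]
ee_rot: [-0.167, 0.813, 0.295, 0.472]
contact_force: [-1.7, -1.4, 4.8]
width: 0.0529
gripper_force: 70.8
```

Contact: the force went from -3 to +5 N. I'll open and back out along the tool axis.

```bash
python3 -m handwheel '[{"translation":[0,0,0],"angular":[0,0,0],"hand":0.36},{"translation":[0,0,0],"angular":[0,0,0],"hand":0.3},{"translation":[0,0,0],"angular":[0,0,0],"hand":0.2},{"translation":[0,0,0],"angular":[0,0,0],"hand":0},{"translation":[0,0,0],"angular":[0,0,0],"hand":0},{"translation":[0,0,0],"angular":[0,0,0],"hand":0},{"translation":[0,0,0],"angular":[0,0,0],"hand":0}]'
python3 -m handwheel '[{"translation":[0,0,-0.005],"angular":[0,0,0],"hand":0},{"translation":[0,0,-0.01],"angular":[0,0,0],"hand":0},{"translation":[0,0,-0.015],"angular":[0,0,0],"hand":0},{"translation":[0,0,-0.02],"angular":[0,0,0],"hand":0},{"translation":[0,0,-0.02],"angular":[0,0,0],"hand":0},{"translation":[0,0,-0.02],"angular":[0,0,0],"hand":0},{"translation":[0,0,-0.02],"angular":[0,0,0],"hand":0},{"translation":[0,0,-0.01],"angular":[0,0,0],"hand":0},{"translation":[0,0,0],"angular":[0,0,0],"hand":0}]'
python3 - <<'E'
from h import *
a=manip.get_image("side")[:,:,::-1];b=manip.get_image("top")[:,:,::-1]
cv2.imwrite("pics/e.png",np.hstack([cv2.resize(a[80:320,200:500],(400,320)),cv2.resize(b[60:320,270:530],(320,320))]))
print(proj("top",[.5576,-.249,.199]))
E
```

```text
clock: 13.95
position: [0.5632, -0.2457, 0.0772]
ee_rot: [-0.167, 0.814, 0.295, 0.471]
contact_force: [-0.1, 1.2, 0.5]
width: 0.0856
gripper_force: 0.0
clock: 14.7
position: [0.4818, -0.3147, 0.1385]
ee_rot: [-0.165, 0.815, 0.295, 0.471]
contact_force: [0.4, -0.3, -0.6]
width: 0.0857
gripper_force: 0.0
[457.5 200.8]
```

View pics/e.png

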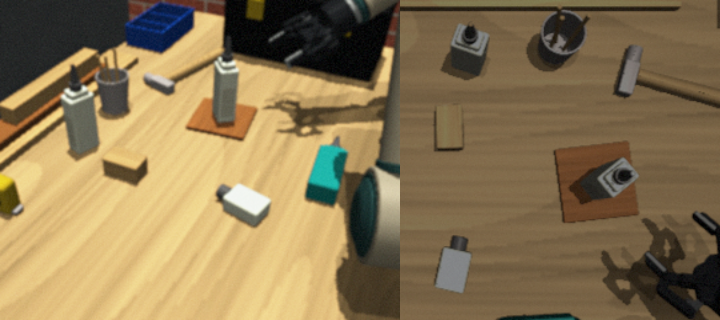

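The bottle stands upright. Its nozzle tip is at about (455,200) in the top view, against (457.5,200.8) predicted for dead centre. The twin and flask have not moved, and the gripper is clear.

```bash
python3 -c "from rig import manip;print(manip.sign_off())"
```

```text
the job is handed in; nothing more can be done
None
```

The fallen glue bottle now stands upright within a few millimetres of the drip board's centre, the twin and flask look unmoved in the last pictures, and the job was handed in at about 15 s; one lift move went the wrong way and briefly read about 98 N at the wrist (limit 120 N), with no visible harm.

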